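# Pulse the desk coffee grinder

## Task

Get the little coffee grinder on the desk going for a pulse: raise its hinged dust cover and lay it back gently on its stop, put the filled grinding cup (the steel one with the finger bar and the two lugs) down into the bayonet socket, and twist it clockwise against its return spring to half way, where the bar points at the long ridge 45 degrees round, but not on into the lock click. The grinder runs only while the cup is held there, so finish with the gripper still holding it at half way, and leave the other things on the desk where they are.

Things in the scene. Friction and masses are not known exactly. Their poses are not given: they have to be found in the camera images.
- grinder_base: Grinder's motor base: black round drum, 112 mm across, 68 mm high, held to the desk by suction feet, immovable. Origin at the centre of its underside; +x to its rear (cover hinge side), -x its front, +y its left, z up. In its top is a round well with a steel bayonet collar, under which the cup's lugs can turn only clockwise (seen from above).
- socket (a point): Centre of the collar's upper face, 70 mm above the desk, on the socket's vertical axis (as the base's origin). The collar's bore is 58 mm across and 8 mm deep; two notches, at the front (-x) and the rear (+x), 14 mm wide, let the cup's lugs through.
- half_mark (a point): Long raised ridge (12 mm) on the base's top, 45 mm from the socket axis, front-left: 45 degrees clockwise of the small open ring at the front (insert mark), half way to the round stud at the left, +y (locked). A bar end above a mark tells the cup's position.
- cover (a joint): Angle of the dust cover, a grey plastic disc 88 mm across, 5 mm thick, lying over the socket (mid-plane 74.5 mm above the desk): 0 shut, 2.0 leaning back on its stop. It weighs 60 g on a nearly free hinge: it falls shut before upright and falls back beyond it.
- cover_hinge (a point): Middle of the cover's hinge axis, 49 mm behind the socket axis, 74.5 mm above the desk; the axis runs along the base's y.
- cover_lip (a point): Grip point of the cover's finger lip, a bar 20 mm wide (along y), 8 mm thick, in the cover's plane, that sticks out over the base's front edge. The lip ends 9 mm ahead of this point; the disc begins 28 mm, the hinge axis lies 121 mm behind it. Space below and beside it is free.
- grinding_cup: Closed steel cup, 64 mm across, 100 mm tall with its bar, 0.2 to 0.3 kg. Origin at the centre of its underside, z up, x along the bar. Its neck (lowest 18 mm) is 54.6 mm across; the shoulder above it rests on the collar when seated, the underside then 52 mm above the desk. A half turn of the cup makes no difference.
- cup_bar (a point): On the cup's axis, 94 mm above its underside, in the finger bar: black, 50 mm long (x), 14 mm thick (y), standing 28 mm high on the cup's flat top (72 mm up, bar top 100 mm). Space to grip it from above.
- cup_lug (a point): Tip of one of the cup's two lugs, at +x and -x below the bar's ends: 33 mm from the axis, 11 mm wide, 3 to 8 mm above the underside. They enter the collar's notches when the bar lies front to rear on the base.
- drive_ring (a joint): Angle of the sprung ring under the collar that the lugs push, clockwise from above. 0 at rest; after about 0.05 rad of free play it follows the cup, so it reads about 0.73 with the cup 45 degrees round. Its spring (0.05 N m at first, 0.18 at half way) turns the cup back if let go. From about 1.0 the lugs meet the lock catch, which clicks at about 1.5.
- canister: Bystander: bean canister of the same steel, 64 mm across, 100 mm tall, with a round knob lid and no bar or lugs. Origin under its centre.
- mug: Bystander: white mug, 78 mm across, 90 mm tall, handle at +y. Origin under its centre.
- phone: Bystander: black phone lying flat, 148 x 72 x 8 mm. Origin under its centre.
- stapler: Bystander: stapler, 34 x 136 x 50 mm. Origin under its centre.
- car_keys: Bystander: bunch of keys, 84 x 118 x 8 mm. Origin under its centre.
- usb_stick: Bystander: USB stick, 17 x 48 x 8 mm. Origin under its centre.
- tape_roll: Bystander: roll of tape lying flat, 96 mm across, 25 mm high. Origin under its centre.
Mind the look-alikes: they are no part of the job. Leave any orange look-alike of the grinding_cup alone.

How it is judged:
On the way, in this order (a step that is already met when the one before it is completed fails the run):
1. the cover is raised and lies back on its stop (value of joint cover above 1.93 rad), for 0.2 s.
2. the grinding cup sits fully down in the socket, shoulder on the collar (z of grinding_cup in the frame of grinder_base between 0.048 and 0.0545 m and horizontal distance between grinding_cup and grinder_base below 0.004 m and angle between grinding_cup's own z axis and vertical below 0.08 rad), for 0.2 s.
At the end, for the whole second after the job is handed in: Cover back on its stop (over 1.9 rad). Grinding cup fully down in the socket (2.5 mm), centred, upright, still, its bar 45 degrees (within 10) clockwise of insert, drive ring turned 0.5 to 1.0 rad against its spring, held by the fingers (over 2 N) (all of step 2 and value of joint cover above 1.9 rad and angle between the x axis of grinding_cup and the x axis of grinder_base, either way round between 0.61 and 0.96 rad and value of joint drive_ring between 0.5 and 1 rad and angular speed of grinding_cup below 0.15 rad/s and contact force between the fingers and grinding_cup above 2 N); the arm keeps its last pose, push and grip.
It fails at once if the cup is twisted on into the lock click (ring beyond 1.2 rad) (value of joint drive_ring above 1.2 rad).
It fails at once if the cover is flung onto its stop (over 2.5 rad/s beyond 1.6 rad) (value of joint cover above 1.6 rad and velocity of joint cover above 2.5 rad/s).
It fails at once if another thing on the desk is shifted by more than 30 mm (distance of any of canister, mug, phone, stapler, car_keys, usb_stick, tape_roll from where it was at the start of the episode above 0.03 m).
It also fails if it takes over 58 s, if anything falls off the work surface, if the arm or the gripper's body presses on something with over 40 N, if the wrist force passes 120 N, or if a joint passes its speed limit or range.

## Robot

A 6-joint arm with a two-finger parallel gripper is mounted at the origin on a cart in front of the work surface, level with it; the furniture and walls round the work are solid. World frame = base frame: x ahead of the robot, y to its left, z up, the work surface at z = 0. Lengths are in m, angles in rad, forces in N, time in s.
With the tool pointing down it reaches from about 0.325 to 0.9 m from the base axis. Payload 3.5 kg.
Tool frame: the origin (TCP) lies between the finger pads; the fingertips stand 14 mm ahead of it and the grasp point (between the pads) lies 5 mm behind it (ctrl.tip_extent is the distance from the TCP to the fingertips, in m); z points along the fingers, y is the line along which they close (so a half turn about z gives the same grasp; the last joint's range is limited). The gripper opens to 85 mm and grips with 20 to 120 N. Pads are 22 mm wide; open, the fingers measure 114 mm over their backs; the gripper's body (76 mm by 85 mm) begins 54 mm behind the grasp point. The pads swing forward as they close: fully open they stand 13 mm farther back than shut.
Start: joints at [1.097, 0.276, -0.026, 1.268, 0, 1.467], TCP at [0.226, 0.583, 0.245] pointing down, gripper open.
Joint ranges: [-3.12, 3.12], [-0.85, 1.88], [-1.08, 1.24], [-1.95, 2.15], [-1.57, 1.53], [-3.14, 3.14]. Speed limits (rad/s): [2.57, 2.57, 3.14, 3.14, 3.14, 3.14].

## Interface

Orientations are given as a unit quaternion [x, y, z, w].
In Python, from plant import ctrl gives the robot as it stands.
- The arm moves only by the tool step_arm, never from a script. Its argument "increments" is a list of rows, each a list of 5 numbers: the opening, from 0 (shut) to 1 (fully open), then the shift along the tool's x, y, z in shares of 750 mm (1.0 is 750 mm), then the turn about the tool's z in parts of the range, where 1.0 means 90 degrees. A call has 1 to 20 rows; each row is the pose to reach, as a shift and turn from the pose commanded when the call began, along the tool's axes at that moment; what a row does not reach only later rows make up. A row lasts 1/8 s, in which the tool goes at most 62.5 mm and 10.7 degrees, less where a joint would pass 70% of its speed; a pose out of reach is approached as far as the arm can. Shift and turn numbers lie between -1 and 1, and a call with a number outside is refused. A call with a gripper value outside its range is refused whole. The fingers move at their own pace and stop on an object; "newtons" is the grip in N (left out, the last holds). Time passes only in rows, so rows that repeat a pose let the fingers close. It gives the time, the measured TCP pose, the force, the opening and the grip force at its end, in the units of the state.
- ctrl.sense(): the state, without advancing time (a new reading comes with each control period).
- ctrl.camera(name): name is "scene" or "top" or "wrist"; returns a dict with "color" (420x560x3 uint8, red, green, blue), "depth" (420x560 float32, m along the optical axis (not along the pixel's ray), 0 where there is no reading), "fx", "fy", "cx", "cy" (pixels), "rvec" (rotation vector, rad) and "tvec" (3), from world to camera coordinates, as OpenCV has them; the wrist camera has in their place "tool_from_camera" (4x4, takes a point from camera to tool coordinates, whose origin is the TCP and whose axes are the flange's). Camera axes: x right, y down, z forward; pixel columns grow to the right and rows downward; lengths in m; the calibration is good to about 2 mm. The wrist camera is an equidistant fisheye: a pixel r from the principal point sees the ray r / f radians off the axis. A picture is of the moment at which its call begins: read the wrist's pose just before it.
- ctrl.hand_in(): hands the job in; it is judged then, once.
The state is a dict: "time_s": time; "joint_positions": joint angles; "joint_vel": joint speeds; "tau": joint torques, N m; "tcp_pos": TCP position; "tool_rot": TCP orientation; "ft_force": force on the tool from outside, world axes, zero at the start; "wrist_torque": the same for the moment, N m; "opening": finger opening in m; "finger_force": force on a finger pad.
Only numpy, scipy, OpenCV 4.12 (cv2) and the standard library are available. Lean on these libraries where they do the work, as an engineer would, in place of code of your own. Each camera call takes 0.05 s, during which the arm holds its last target. There are 200 camera calls.

## Working session

There is one attempt and no reset: what is moved stays moved. The work goes in short steps, Python scripts to look and compute and a tool call to move; the robot and the scene stay as the last step left them, time stands still between calls to the robot, and variables do not carry over. Pictures are saved under pics/ and viewed, at most 10 in all, crops included, and the job is handed in when it is done.

Besides the shell and the picture viewer there is one more tool, called after "Emit:" by a JSON object that holds its "api" and its "payload". step_arm: Moves the arm, as the interface text tells. Its arguments: {"type":"object","properties":{"increments":{"type":"array"},"newtons":{"type":"number"}},"required":["increments"]}

```bash
mkdir -p pics; ls; cat > h.py <<'E'
import numpy as np, cv2
from plant import ctrl
def cloud(c):
    d=c["depth"]; v,u=np.mgrid[:d.shape[0],:d.shape[1]]
    p=np.stack([(u-c["cx"])/c["fx"]*d,(v-c["cy"])/c["fy"]*d,d],-1)
    R=cv2.Rodrigues(np.array(c["rvec"],float))[0]
    return (p-np.array(c["tvec"],float).ravel())@R
def save(c,n): cv2.imwrite(f"pics/{n}.png",c["color"][:,:,::-1])
E
python3 - <<'E'
from h import *
import pickle
for n in ["scene","top"]:
    c=ctrl.camera(n); save(c,n+"0"); np.savez(n+"0",P=cloud(c),C=c["color"],D=c["depth"])
    print(n,c["fx"],c["cx"],c["cy"],np.ravel(c["rvec"]),np.ravel(c["tvec"]))
s=ctrl.sense(); print(s)
a=cv2.imread("pics/scene0.png");b=cv2.imread("pics/top0.png")
E
```

```text
pics
scene 458.31442935396234 279.268423340583 206.13607125740765 [ 2.11699597 -1.15436611  0.47998744] [-0.32492762  0.27746262  1.13430151]
top 486.30982576316404 279.50925505167504 211.632324058572 [ 2.09955463 -2.14893765  0.22412091] [-0.11855291  0.44438138  1.23231429]
{'time_s': 0.1, 'joint_positions': array([ 1.09660336e+00,  2.77081854e-01, -2.77812130e-02,  1.26800976e+00,
        1.90157930e-05,  1.46738683e+00]), 'joint_vel': array([-0.00010428, -0.0038343 ,  0.00356008,  0.00084207,  0.00086993,
       -0.002425  ]), 'tau': array([-3.79241828e-04, -4.46708572e+01,  2.96129251e+01,  8.46527430e-03,
       -1.15265275e-04, -7.45427144e-06]), 'tcp_pos': array([0.22615518, 0.58189847, 0.24423837]), 'tool_rot': array([ 1.84331482e-01,  9.82863585e-01, -9.92542977e-04, -3.04810855e-04]), 'ft_force': array([ 0.10882958, -0.38316028,  0.00581577]), 'wrist_torque': array([-0.01620037, -0.06933644,  0.02181905]), 'finger_force': 0.0, 'opening': 0.08558210674742778}
```

View pics/top0.png

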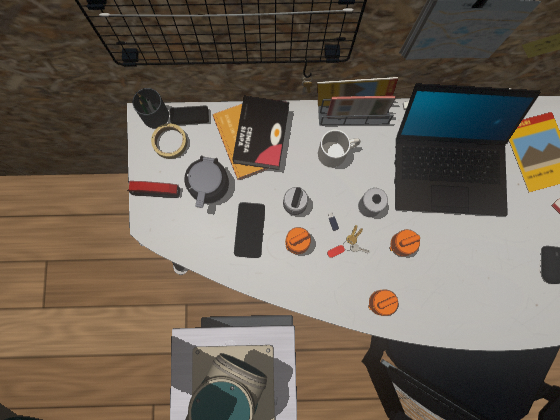

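View pics/scene0.png

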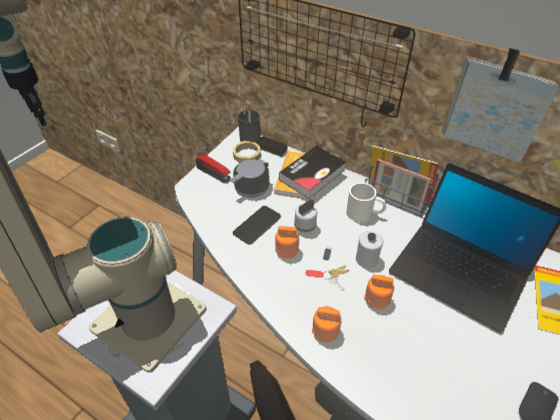

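The top view shows the grinder at (207,180) with its lip at (200,203). The steel cup with the bar is at (296,201), with orange look-alikes at (298,240), (406,242) and (384,302). The canister is at (374,202). Next I'll measure these.

```bash
python3 - <<'E'
from h import *
for n,g,k in [("top",(207,180),(296,200)),("scene",(251,178),(306,215))]:
    f=np.load(n+"0.npz");P=f["P"];C=f["C"].astype(int)
    v,u=np.mgrid[:420,:560]
    m=(abs(u-g[0])<40)&(abs(v-g[1])<40)
    z=P[...,2]
    q=P[m&(z>.070)&(z<.085)]
    print(n,"cover n",len(q),"z med",np.median(q[:,2]))
    (c,r)=cv2.minEnclosingCircle(q[:,:2].astype(np.float32)); print(" enc",c,r)
    # circle: iterative: lip = points >0.047 from centre
    cen=np.median(q[:,:2],0)
    for _ in range(10):
        d=np.linalg.norm(q[:,:2]-cen,axis=1); w=q[d<.052]; (c2,r2)=cv2.minEnclosingCircle(w[:,:2].astype(np.float32)); cen=w[:,:2].mean(0)
    print(" cen mean",cen,"enc",c2,r2)
    l=q[(d>.055)&(d<.09)]
    h=np.histogram(np.degrees(np.arctan2(*(l[:,:2]-cen).T[::-1])),bins=24,range=(-180,180)); print(" ",h[0])
    print(" far pts", l[np.argsort(-np.linalg.norm(l[:,:2]-cen,axis=1))[:6]].round(3).tolist(), l.mean(0).round(4))
    m=(abs(u-k[0])<25)&(abs(v-k[1])<28)
    t=P[m&(z>.09)&(z<.11)]; print(" bar n",len(t),t.mean(0).round(4),cv2.minAreaRect((t[:,:2]*1000).astype(np.float32)))
    t=P[m&(z>.066)&(z<.078)]; print(" cuptop n",len(t),t.mean(0).round(4),cv2.minEnclosingCircle((t[:,:2]*1000).astype(np.float32)))
    cv2.imwrite(f"pics/{n}z.png",np.vstack([cv2.resize(f["C"][y-40:y+40,x-60:x+60,::-1],(560,300),interpolation=cv2.INTER_CUBIC) if 0 else cv2.resize(f["C"][y-30:y+30,x-40:x+40,::-1],(400,300),interpolation=cv2.INTER_CUBIC) for x,y in (g,k)]))
a=np.hstack([cv2.imread("pics/topz.png"),cv2.imread("pics/scenez.png")]);cv2.imwrite("pics/zz.png",a)
E
```

```text
top cover n 1109 z med 0.07742534040314007
 enc (0.5198694467544556, 0.0648459792137146) 0.06828521192073822
 cen mean [0.53203246 0.06317367] enc (0.5319441556930542, 0.06327103078365326) 0.05181843042373657
  [ 1  0  0  1  0  0  0  0  0  2  2  0  2  0  0  0  0  0  0  0  0  0 19 61]
 far pts [[0.452, 0.07, 0.075], [0.453, 0.075, 0.072], [0.455, 0.085, 0.075], [0.452, 0.073, 0.073], [0.454, 0.082, 0.078], [0.453, 0.074, 0.082]] [0.4734 0.0729 0.0773]
 bar n 104 [ 0.4698 -0.1706  0.0982] ((469.87762451171875, -170.48214721679688), (13.9299898147583, 48.57959747314453), 72.45362854003906)
 cuptop n 334 [ 0.4674 -0.1701  0.0708] ((448.0919189453125, -173.46974182128906), 53.5309944152832)
scene cover n 558 z med 0.07779564808025663
 enc (0.5197597146034241, 0.06169458106160164) 0.06940122693777084
 cen mean [0.52819235 0.05793568] enc (0.5282340049743652, 0.057839591056108475) 0.051842667162418365
  [ 0  0  0  0  0  0  0  0  0  1  5  0  5  2  0  0  0  0  0  0  0  0 16 28]
 far pts [[0.453, 0.082, 0.078], [0.453, 0.074, 0.074], [0.452, 0.07, 0.072], [0.452, 0.066, 0.075], [0.455, 0.079, 0.074], [0.454, 0.074, 0.081]] [0.49   0.0678 0.077 ]
 bar n 174 [ 0.4169 -0.178   0.0975] ((422.9194641113281, -172.9852752685547), (140.57083129882812, 40.77973556518555), 7.5242018699646)
 cuptop n 317 [ 0.4199 -0.1838  0.0717] ((417.60430908203125, -180.94601440429688), 80.33866882324219)
```

View pics/zz.png

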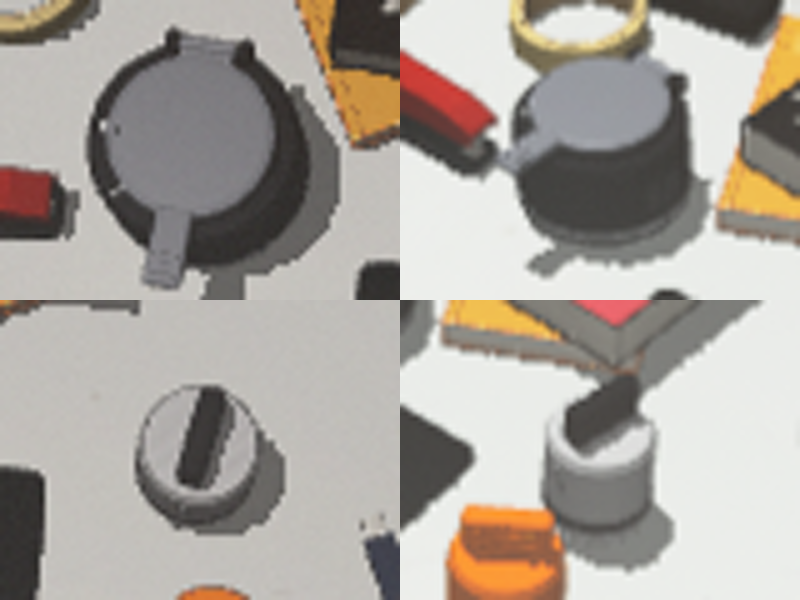

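The crops show the base with its lip pointing front and slightly left, and the cup's bar roughly fore-and-aft. Two light marks are visible at the base's left rim. I'll do one colour-edge fit on the disc, then move.

```bash
cat >> h.py <<'E'
from scipy.optimize import least_squares
def onplane(c,uv,z):
    R=cv2.Rodrigues(np.array(c["rvec"],float))[0]; t=np.array(c["tvec"],float).ravel(); o=-R.T@t
    uv=np.asarray(uv,float); r=np.stack([(uv[:,0]-c["cx"])/c["fx"],(uv[:,1]-c["cy"])/c["fy"],np.ones(len(uv))],1)@R
    return o+r*((z-o[2])/r[:,2])[:,None]
def tool(goal,yaw_y):
    """shift in tool axes (mm) to the TCP goal and turn (deg) so that tool y lies along world yaw_y (deg)"""
    from scipy.spatial.transform import Rotation as Ro
    s=ctrl.sense(); R=Ro.from_quat(s["tool_rot"]).as_matrix()
    y=np.degrees(np.arctan2(R[1,1],R[0,1])); d=(y-yaw_y+90)%180-90
    return (R.T@(np.array(goal)-s["tcp_pos"])*1000).round(1), round(d,1), s["tcp_pos"].round(4)
E
python3 - <<'E'
from h import *
c=ctrl.camera("top"); g=cv2.cvtColor(c["color"],cv2.COLOR_RGB2GRAY)
G=g[140:220,170:245]; m=((G>85)&(G<165)).astype(np.uint8)
n,L,st,ce=cv2.connectedComponentsWithStats(cv2.morphologyEx(m,cv2.MORPH_OPEN,np.ones((2,2))))
i=1+st[1:,4].argmax(); print(st[i],ce[i])
cs=max(cv2.findContours((L==i).astype(np.uint8),cv2.RETR_EXTERNAL,cv2.CHAIN_APPROX_NONE)[0],key=cv2.contourArea)[:,0]+[170,140]
p=onplane(c,cs,.077)[:,:2]
f=lambda x:np.linalg.norm(p-x[:2],axis=1)-.0437
r=least_squares(f,[.531,.063],loss="cauchy",f_scale=.001); print(r.x, np.sum(abs(r.fun)<.002),len(p))
d=np.linalg.norm(p-r.x,axis=1); l=p[(d>.055)&(p[:,0]<r.x[0]-.03)]; (cc,sz,a)=cv2.minAreaRect((l*1000).astype(np.float32)); print("lip rect",cc,sz,a, "max d",d[p[:,0]<r.x[0]].max())
v=np.array(cc)/1000-r.x; A=np.degrees(np.arctan2(v[1],v[0])); print("front dir",A)
hh=p[(d>.046)&(p[:,0]>r.x[0])]; print("hinge",hh.round(3).tolist()[:20])
lip=r.x+.072*v/np.linalg.norm(v); print("lip",lip)
print(tool([*lip,.16],A-90), tool([*lip,.0695],A-90))
P=cloud(c); 
# stapler
q=P[170:205,120:185].reshape(-1,3); q=q[(q[:,2]>.025)&(q[:,2]<.06)]; print("stapler min y",np.percentile(q,2,0),np.percentile(q,98,0))
E
```

```text
[  19   17   34   52 1016] [35.09744094 39.58169291]
[0.52932555 0.06127504] 58 130
lip rect (460.9714050292969, 73.18827819824219) (20.654014587402344, 25.73404312133789) 79.41302490234375 max d 0.08231816564186067
front dir 170.11339797336208
hinge [[0.585, 0.065], [0.582, 0.065], [0.579, 0.065], [0.577, 0.065], [0.573, 0.039], [0.576, 0.039], [0.579, 0.039], [0.579, 0.042], [0.579, 0.044], [0.579, 0.047], [0.579, 0.05], [0.582, 0.052], [0.582, 0.055], [0.582, 0.057], [0.582, 0.06], [0.585, 0.063]]
lip [0.45839479 0.07363735]
(array([-400.6, -389.5,   85. ]), np.float64(-11.4), array([0.2262, 0.582 , 0.2444])) (array([-400.6, -389.4,  175.5]), np.float64(-11.4), array([0.2262, 0.582 , 0.2444]))
stapler min y [0.50128129 0.14598838 0.02787328] [0.53238568 0.26846232 0.04910405]
```

The rows are not in the units I measure in: shifts go in shares of 750 mm and turns go in shares of 90 degrees. I convert before sending: -400.6 mm is -0.5341, -105 mm is -0.14, -11.4 degrees is -0.1267.

Emit:
{"api": "step_arm", "payload": {"increments": [[0.5, -0.04, -0.04, 0, 0], [0.5, -0.0867, -0.084, 0.0133, -0.0222], [0.5, -0.14, -0.136, 0.0267, -0.0444], [0.5, -0.1933, -0.188, 0.04, -0.0667], [0.5, -0.2467, -0.24, 0.0533, -0.0889], [0.5, -0.3, -0.292, 0.0667, -0.1], [0.5, -0.3533, -0.344, 0.08, -0.1111], [0.5, -0.4067, -0.396, 0.0933, -0.1222], [0.5, -0.4533, -0.4413, 0.1067, -0.1267], [0.5, -0.4933, -0.48, 0.1133, -0.1267], [0.5, -0.52, -0.5053, 0.1133, -0.1267], [0.5, -0.5341, -0.5193, 0.1133, -0.1267], [0.5, -0.5341, -0.5193, 0.1133, -0.1267], [0.5, -0.5341, -0.5193, 0.1133, -0.1267]], "newtons": 25}}

```text
time_s: 1.9
tcp_pos: [0.4582, 0.0751, 0.1602]
tool_rot: [0.085, 0.996, 0.0, -0.0]
ft_force: [-0.9, 0.2, -0.4]
opening: 0.0424
finger_force: 0.0
```

```bash
python3 - <<'E'
from h import *
lip=[0.4584,0.0736]
print(tool([*lip,.0695],80.1),ctrl.sense()["ft_force"])
c=ctrl.camera("wrist"); save(c,"w1"); print(c["fx"],c["cx"],c["cy"],c["tool_from_camera"])
E
```

```text
(array([-0.5, -1.4, 90.7]), np.float64(0.1), array([0.4582, 0.0751, 0.1602])) [-0.88425381  0.19562285 -0.39617989]
325.19226210127806 275.1218401278542 208.492252026272 [[ 1.66073047e-04 -9.47423553e-01 -3.19982161e-01  8.27859464e-02]
 [ 9.99999265e-01  5.41598757e-04 -1.08459326e-03  7.01180282e-04]
 [ 1.20087114e-03 -3.19981745e-01  9.47422947e-01 -1.27987463e-01]
 [ 0.00000000e+00  0.00000000e+00  0.00000000e+00  1.00000000e+00]]
```

View pics/w1.png

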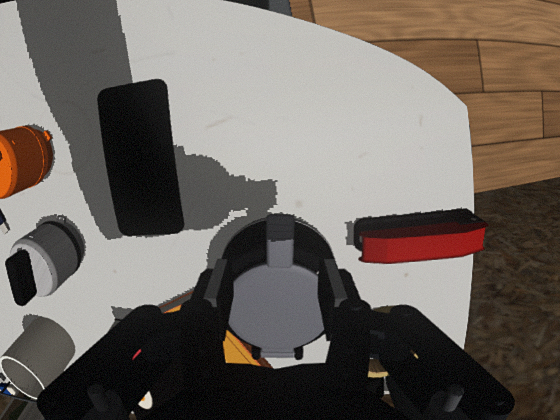

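The wrist view shows the lip at (280,240) between the open fingers and the base below them. I'll cross-check the lip position with this camera.

```bash
cat >> h.py <<'E'
from scipy.spatial.transform import Rotation as Ro
def wcloud(c,s):
    d=c["depth"]; v,u=np.mgrid[:d.shape[0],:d.shape[1]]; x=(u-c["cx"])/c["fx"]; y=(v-c["cy"])/c["fy"]; r=np.hypot(x,y)+1e-9
    k=np.tan(np.minimum(r,1.5))/r; p=np.stack([x*k*d,y*k*d,d],-1); T=np.array(c["tool_from_camera"])
    return (p@T[:3,:3].T+T[:3,3])@Ro.from_quat(s["tool_rot"]).as_matrix().T+s["tcp_pos"]
E
python3 - <<'E'
from h import *
s=ctrl.sense(); c=ctrl.camera("wrist"); P=wcloud(c,s); z=P[...,2]; v,u=np.mgrid[:420,:560]
g=c["color"].mean(-1)
m=(z>.068)&(z<.084)&(u>255)&(u<305)&(v>205)&(v<268)&(g>70)
q=P[m]; b=Ro.from_euler("z",9.9,degrees=True).as_matrix(); l=q[np.linalg.norm(q[:,:2]-[.5293,.0613],axis=1)>.055]
print(len(l),l.mean(0),cv2.minAreaRect((l[:,:2]*1000).astype(np.float32)),np.percentile(l,[1,99],0))
m=(z>.068)&(z<.084)&(g>70)&(u>225)&(u<335)&(v>205)&(v<360); q=P[m]; f=lambda x:0
w=q[np.linalg.norm(q[:,:2]-[.5293,.0613],axis=1)<.05]; print(len(w),w.mean(0),cv2.minEnclosingCircle((w[:,:2]*1000).astype(np.float32)))
# desk cross-check: cup
m=(z>.092)&(z<.108)&(u<60)&(v>200)&(v<320); print("bar",m.sum(),P[m].mean(0),cv2.minAreaRect((P[m][:,:2]*1000).astype(np.float32)))
E
```

```text
202 [0.47329366 0.07723797 0.07773191] ((464.98406982421875, 77.92498779296875), (18.04936981201172, 25.358623504638672), 79.10006713867188) [[0.45440903 0.06730417 0.07345823]
 [0.47842443 0.08630802 0.07915217]]
6995 [0.52784565 0.06463694 0.07786546] ((529.324951171875, 61.3410758972168), 49.97758865356445)
bar 598 [ 0.46917906 -0.16517724  0.09743998] ((470.435546875, -168.1884307861328), (15.570313453674316, 49.82191848754883), 71.92566680908203)
```

In the tool's units: 90.5 mm is 0.1207, 85 mm is 0.1133.

Emit:
{"api": "step_arm", "payload": {"increments": [[0.5, 0, 0, 0.0267, 0], [0.5, 0, 0, 0.06, 0], [0.5, 0, 0, 0.0933, 0], [0.5, 0, 0, 0.1133, 0], [0.5, 0, 0, 0.1207, 0], [0.5, 0, 0, 0.1207, 0], [0, 0, 0, 0.1207, 0], [0, 0, 0, 0.1207, 0], [0, 0, 0, 0.1207, 0], [0, 0, 0, 0.1207, 0], [0, 0, 0, 0.1207, 0]], "newtons": 25}}

```text
time_s: 3.38
tcp_pos: [0.4601, 0.0777, 0.0711]
tool_rot: [0.085, 0.996, 0.005, 0.001]
ft_force: [0.7, 10.7, 0.6]
opening: 0.0192
finger_force: 27.5
```

```bash
python3 - <<'E'
from h import *
print(tool([0.4584,0.0736,.0695],80.1),ctrl.sense()["ft_force"],ctrl.sense()["wrist_torque"])
# arc table: tool x points to? front-> +tool x
s=ctrl.sense();R=Ro.from_quat(s["tool_rot"]).as_matrix();print(R.round(3).tolist())
for t in np.linspace(0,2.04,18)[1:]: print(round(t,2),(-121*(1-np.cos(t))).round(1),(-121*np.sin(t)).round(1),end=" | ")
E
```

```text
(array([ 1. , -4.3,  1.5]), np.float64(0.1), array([0.4601, 0.0777, 0.0711])) [ 0.71909084 10.69918981  0.55616116] [ 2.01192889 -0.08550121 -0.09935234]
[[-0.986, 0.17, 0.003], [0.17, 0.985, 0.009], [-0.002, 0.01, -1.0]]
0.12 -0.9 -14.5 | 0.24 -3.5 -28.8 | 0.36 -7.8 -42.6 | 0.48 -13.7 -55.9 | 0.6 -21.1 -68.3 | 0.72 -30.0 -79.8 | 0.84 -40.2 -90.1 | 0.96 -51.6 -99.1 | 1.08 -64.0 -106.7 | 1.2 -77.2 -112.8 | 1.32 -91.0 -117.2 | 1.44 -105.2 -120.0 | 1.56 -119.7 -121.0 | 1.68 -134.2 -120.3 | 1.8 -148.5 -117.8 | 1.92 -162.4 -113.7 | 2.04 -175.7 -107.9 |
```

In the tool's units: -106.7 mm is -0.1423, -14.5 mm is -0.0193.

Emit:
{"api": "step_arm", "payload": {"increments": [[0, 0, 0.002, 0, 0], [0, 0, 0.0036, -0.0027, 0], [0, -0.0012, 0.0036, -0.0193, 0], [0, -0.0047, 0.0036, -0.0384, 0], [0, -0.0104, 0.0036, -0.0568, 0], [0, -0.0183, 0.0036, -0.0745, 0], [0, -0.0281, 0.0036, -0.0911, 0], [0, -0.04, 0.0036, -0.1064, 0], [0, -0.0536, 0.0036, -0.1201, 0], [0, -0.0688, 0.0036, -0.1321, 0], [0, -0.0853, 0.0036, -0.1423, 0], [0, -0.0853, 0.0036, -0.1423, 0]]}}

```text
time_s: 4.88
tcp_pos: [0.5229, 0.0662, 0.1775]
tool_rot: [0.086, 0.996, 0.0, 0.0]
ft_force: [-1.8, 4.4, 4.7]
opening: 0.0196
finger_force: 29.1
```

In the tool's units: -105.1 mm is -0.1401, -98.4 mm is -0.1312.

Emit:
{"api": "step_arm", "payload": {"increments": [[0, -0.0176, 0, -0.0081, 0], [0, -0.036, 0, -0.014, 0], [0, -0.0549, 0, -0.0177, 0], [0, -0.0743, 0, -0.0191, 0], [0, -0.084, 0, -0.0188, 0], [0, -0.0936, 0, -0.0181, 0], [0, -0.1033, 0, -0.0168, 0], [0, -0.1127, 0, -0.0148, 0], [0, -0.122, 0, -0.0124, 0], [0, -0.1312, 0, -0.0093, 0], [0, -0.1401, 0, -0.0057, 0], [0, -0.1401, 0, -0.0057, 0]]}}

```text
time_s: 6.38
tcp_pos: [0.6274, 0.047, 0.1811]
tool_rot: [0.086, 0.996, -0.001, 0.001]
ft_force: [-0.1, -1.9, 4.1]
opening: 0.0191
finger_force: 32.4
```

```bash
python3 - <<'E'
from h import *
c=ctrl.camera("scene"); save(c,"s2")
E
```

```text
(no output)
```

View pics/s2.png

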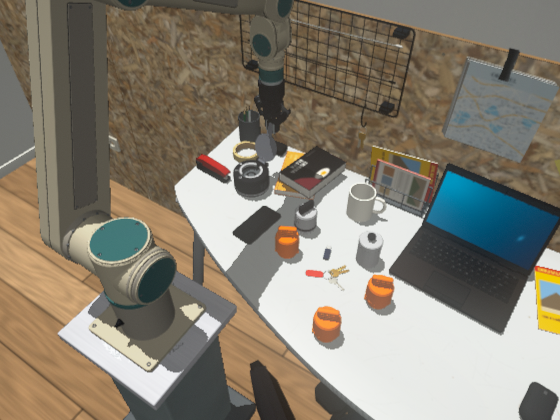

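The cover is upright past vertical, leaning back in the fingers, and the socket is open at (251,172). I'll ease it onto the stop, release, and go up and forward.

Emit:
{"api": "step_arm", "payload": {"increments": [[0, -0.0033, 0, 0.0013, 0], [0, -0.0053, 0, 0.0027, 0], [0, -0.0053, 0, 0.0027, 0], [0.5, -0.0053, 0, 0.0027, 0], [0.5, -0.0053, 0, 0.0027, 0], [0.5, -0.0053, 0, 0.0027, 0], [0.5, -0.0053, 0, -0.02, 0], [0.5, -0.0053, 0, -0.0533, 0], [0.5, 0.0133, 0, -0.08, 0], [0.5, 0.0667, 0, -0.08, 0], [0.5, 0.1333, 0, -0.08, 0], [0.5, 0.1867, 0, -0.0667, 0], [0.5, 0.2067, 0, -0.0533, 0], [0.5, 0.2067, 0, -0.0533, 0], [0.5, 0.2067, 0, -0.0533, 0]]}}

```text
time_s: 8.3
tcp_pos: [0.474, 0.0746, 0.2219]
tool_rot: [0.086, 0.996, 0.0, 0.001]
ft_force: [-0.8, -1.2, -0.1]
opening: 0.0426
finger_force: 0.0
```

```bash
python3 - <<'E'
from h import *
s=ctrl.sense(); c=ctrl.camera("wrist"); P=wcloud(c,s); np.savez("w2",P=P,C=c["color"]); print(s["tcp_pos"],s["ft_force"])
t=ctrl.camera("top"); np.savez("t2",P=cloud(t),C=t["color"])
im=cv2.resize(c["color"][150:380,150:410,::-1],None,fx=2,fy=2,interpolation=cv2.INTER_CUBIC)
i2=cv2.resize(t["color"][130:230,160:250,::-1],None,fx=3,fy=3,interpolation=cv2.INTER_CUBIC)
o=np.zeros((460,800,3),np.uint8);o[:,:520]=im;o[:300,520:790]=i2;cv2.imwrite("pics/w2.png",o)
E
```

```text
[0.47398805 0.07457686 0.22193841] [-0.79380904 -1.15468154 -0.11827011]
```

View pics/w2.png

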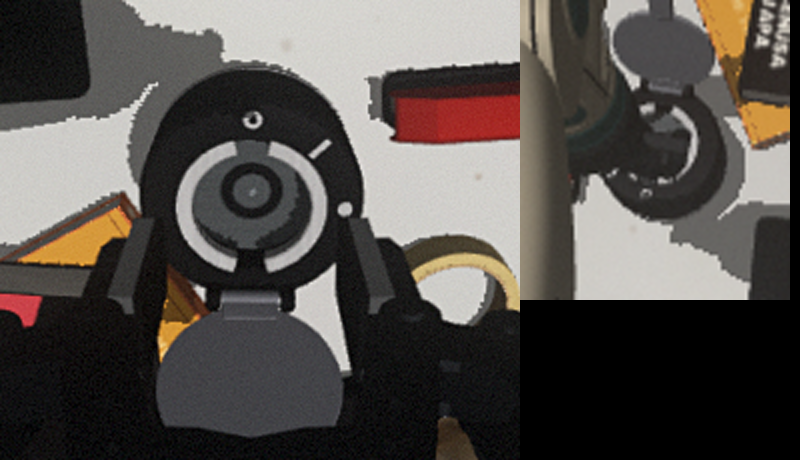

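The wrist crop shows the open socket: insert ring at crop (252,120), ridge at (320,149), stud at (345,209), and a light collar centred near (252,205). The cover is lying back. I'll fit the collar centre and base yaw, then plan the cup approach.

```bash
cat >> h.py <<'E'
def wplane(c,s,uv,z):
    uv=np.asarray(uv,float); x=(uv[:,0]-c["cx"])/c["fx"]; y=(uv[:,1]-c["cy"])/c["fy"]; r=np.hypot(x,y)+1e-9
    k=np.tan(r)/r; T=np.array(c["tool_from_camera"]); R=Ro.from_quat(s["tool_rot"]).as_matrix()
    d=np.stack([x*k,y*k,np.ones(len(uv))],1)@T[:3,:3].T@R.T; o=R@T[:3,3]+s["tcp_pos"]
    return o+d*((z-o[2])/d[:,2])[:,None]
E
python3 - <<'E'
from h import *
s=ctrl.sense(); c=ctrl.camera("wrist"); g=cv2.cvtColor(c["color"],cv2.COLOR_RGB2GRAY)
v,u=np.nonzero((g>150)); ok=(u>235)&(u<316)&(v>215)&(v<290)
p=wplane(c,s,np.c_[u,v][ok],.07)[:,:2]
n=lambda x:np.linalg.norm(p-x[:2],axis=1)
d0=n(np.array([.53,.064])); p=p[(d0>.02)&(d0<.043)]
r=least_squares(lambda x:n(x)-x[2],[.53,.064,.033],loss="soft_l1",f_scale=.002); dd=n(r.x); print("collar",r.x,len(p),np.percentile(dd,[1,10,50,90,99]))
b=r.x[:2]
m=wplane(c,s,np.array([[252,120],[320,149],[345,209]])/2+150,.069)[:,:2]-b
print("marks r,ang",np.linalg.norm(m,axis=1),np.degrees(np.arctan2(m[:,1],m[:,0])))
P=wcloud(c,s);z=P[...,2]; q=P[(z>.066)&(z<.074)&(g>150)&(u.max()>0)]; q=q[np.linalg.norm(q[:,:2]-b,axis=1)<.04]; print("ring z",np.median(q[:,2]),len(q))
for goal in ([.470,-.169,.16],): print(tool(goal,72.2))
E
```

```text
collar [0.53180763 0.06531152 0.03293676] 1118 [0.02938633 0.03018574 0.03299914 0.03550241 0.0363919 ]
marks r,ang [0.04437085 0.04399561 0.04565518] [169.59976699 123.30267446  78.44922847]
ring z 0.06939490100803977 1107
(array([ -37.4, -240.6,   61.5]), np.float64(7.9), array([0.4743, 0.0744, 0.2215]))
```

In the tool's units: -240.6 mm is -0.3208, -225 mm is -0.3, 7.9 degrees is 0.0878.

Emit:
{"api": "step_arm", "payload": {"increments": [[0.5, -0.004, -0.0267, 0, 0], [0.5, -0.0107, -0.08, 0, 0.0222], [0.5, -0.02, -0.14, 0.0133, 0.0444], [0.5, -0.0293, -0.2, 0.0333, 0.0667], [0.5, -0.04, -0.26, 0.06, 0.0878], [0.5, -0.0467, -0.3, 0.0773, 0.0878], [0.5, -0.0499, -0.3208, 0.082, 0.0878], [0.5, -0.0499, -0.3208, 0.082, 0.0878], [0.5, -0.0499, -0.3208, 0.082, 0.0878]]}}

```text
time_s: 9.57
tcp_pos: [0.4692, -0.1682, 0.1599]
tool_rot: [0.154, 0.988, 0.0, 0.0]
ft_force: [-0.1, 0.4, 0.3]
opening: 0.0426
finger_force: 0.0
```

```bash
python3 - <<'E'
from h import *
s=ctrl.sense(); c=ctrl.camera("wrist"); P=wcloud(c,s); z=P[...,2]; g=c["color"].mean(-1)
near=np.linalg.norm(P[...,:2]-[.47,-.169],axis=-1)<.04
m=near&(z>.094)&(z<.106); q=P[m]; print("bar",len(q),q.mean(0),cv2.minAreaRect((q[:,:2]*1000).astype(np.float32)))
R=Ro.from_quat(s["tool_rot"]).as_matrix(); 
ql=(q-s["tcp_pos"])@R*1000; print("tool-frame bar pct",np.percentile(ql,[1,50,99],0).round(1).tolist())
m=near&(z>.067)&(z<.077)&(g>90); print("top",m.sum(),cv2.minEnclosingCircle((P[m][:,:2]*1000).astype(np.float32)))
print(s["tcp_pos"])
save(c,"w3")
E
```

```text
bar 1471 [ 0.46877434 -0.16821397  0.09857406] ((470.5943603515625, -168.6522674560547), (13.590316772460938, 48.66480255126953), 71.540771484375)
tool-frame bar pct [[-24.7, -6.8, 59.3], [1.2, -0.3, 61.1], [22.4, 6.7, 65.1]]
top 1826 ((470.8772888183594, -169.05892944335938), 31.554248809814453)
[ 0.46924537 -0.16824232  0.15991584]
```

View pics/w3.png

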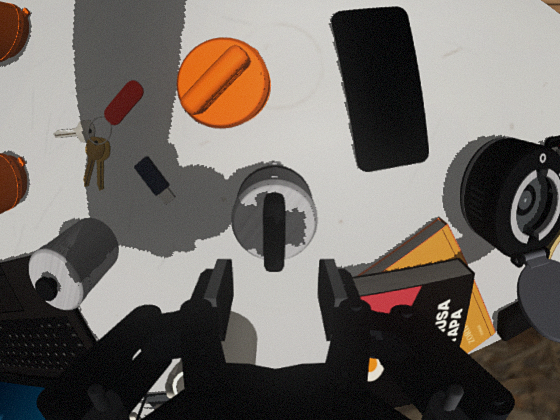

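The bar is centred between the fingers at (274,230). Now I'll descend and grip it.

In the tool's units: 70 mm is 0.0933, -1.2 mm is -0.0016, 0.7 degrees is 0.0078.

Emit:
{"api": "step_arm", "payload": {"increments": [[0.5, -0.0016, -0.0004, 0.0267, 0.0078], [0.5, -0.0016, -0.0004, 0.06, 0.0078], [0.5, -0.0016, -0.0004, 0.0827, 0.0078], [0.5, -0.0016, -0.0004, 0.0933, 0.0078], [0.5, -0.0016, -0.0004, 0.0933, 0.0078], [0, -0.0016, -0.0004, 0.0933, 0.0078], [0, -0.0016, -0.0004, 0.0933, 0.0078], [0, -0.0016, -0.0004, 0.0933, 0.0078], [0, -0.0016, -0.0004, 0.0933, 0.0078], [0, -0.0016, -0.0004, 0.0933, 0.0078]], "newtons": 70}}

```text
time_s: 10.88
tcp_pos: [0.4709, -0.17, 0.0904]
tool_rot: [0.16, 0.987, -0.0, 0.001]
ft_force: [0.1, 0.4, 5.4]
opening: 0.0127
finger_force: 70.2
```

In the tool's units: -120 mm is -0.16, -105 mm is -0.14.

Emit:
{"api": "step_arm", "payload": {"increments": [[0, 0, 0, -0.0133, 0], [0, 0, 0, -0.0467, 0], [0, 0, 0, -0.0933, 0], [0, 0, 0, -0.14, 0], [0, 0, 0, -0.16, 0], [0, 0, 0, -0.16, 0], [0, 0, 0, -0.16, 0]]}}

```text
time_s: 11.75
tcp_pos: [0.4686, -0.1689, 0.2076]
tool_rot: [0.16, 0.987, 0.0, -0.002]
ft_force: [-0.4, -1.2, -2.4]
opening: 0.0129
finger_force: 69.2
```

```bash
python3 - <<'E'
from h import *
print(tool([.5318,.0653,.190],79.1),ctrl.sense()["ft_force"],ctrl.sense()["opening"])
E
```

```text
(array([ 14.1, 242.2,  17.7]), np.float64(-7.5), array([ 0.4686, -0.1689,  0.2076])) [-0.37037316 -1.15831363 -2.41539293] 0.012872383997138699
```

In the tool's units: 242.2 mm is 0.3229, 14.1 mm is 0.0188, -7.5 degrees is -0.0833.

Emit:
{"api": "step_arm", "payload": {"increments": [[0, 0.0013, 0.016, 0, 0], [0, 0.004, 0.06, 0, -0.0111], [0, 0.0067, 0.1133, 0, -0.0333], [0, 0.0107, 0.1667, 0, -0.0556], [0, 0.0133, 0.22, 0, -0.0722], [0, 0.016, 0.2733, 0.0027, -0.0833], [0, 0.018, 0.3067, 0.0107, -0.0833], [0, 0.0188, 0.3229, 0.0173, -0.0833], [0, 0.0188, 0.3229, 0.0173, -0.0833], [0, 0.0188, 0.3229, 0.0173, -0.0833], [0, 0.0188, 0.3229, 0.0173, -0.0833]]}}

```text
time_s: 13.12
tcp_pos: [0.533, 0.0638, 0.1965]
tool_rot: [0.096, 0.995, -0.0, 0.0]
ft_force: [-0.4, -0.0, -2.6]
opening: 0.0126
finger_force: 69.1
```

```bash
python3 - <<'E'
from h import *
print(tool([.5318,.0653,.1424],79.1),ctrl.sense()["ft_force"],ctrl.sense()["opening"])
s=ctrl.sense(); c=ctrl.camera("wrist"); cv2.imwrite("pics/w4.png",cv2.resize(c["color"][120:340,140:420,::-1],None,fx=2.7,fy=2.7,interpolation=cv2.INTER_CUBIC))
E
```

```text
(array([ 1.5,  1.2, 54.1]), np.float64(-0.1), array([0.533 , 0.0638, 0.1965])) [-0.43727767 -0.03713056 -2.56226013] 0.012556999160509806
```

View pics/w4.png

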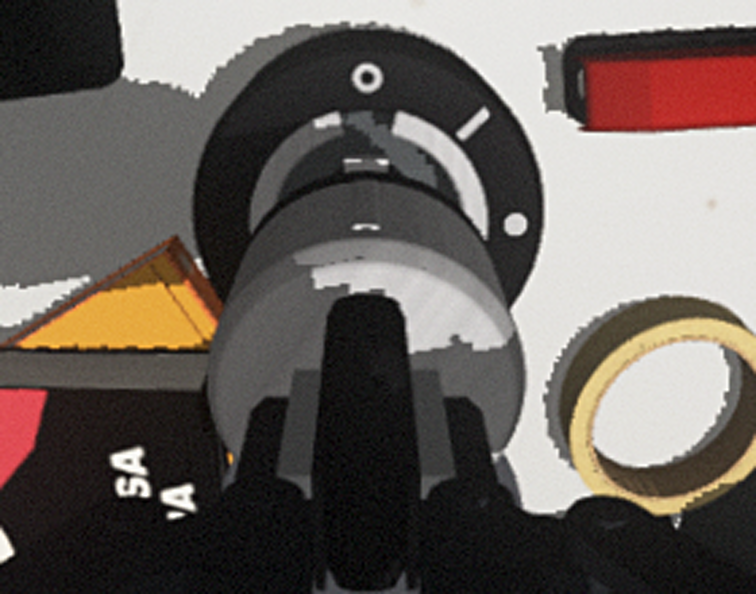

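The lug (365,163), bar (366) and insert ring (367,77) line up, so I'll descend in stages.

In the tool's units: 41 mm is 0.0547, 1.5 mm is 0.002.

Emit:
{"api": "step_arm", "payload": {"increments": [[0, 0.002, 0.0012, 0.0107, 0], [0, 0.002, 0.0012, 0.0267, 0], [0, 0.002, 0.0012, 0.04, 0], [0, 0.002, 0.0012, 0.0453, 0], [0, 0.002, 0.0012, 0.0507, 0], [0, 0.002, 0.0012, 0.0547, 0], [0, 0.002, 0.0012, 0.0547, 0]]}}

```text
time_s: 14.05
tcp_pos: [0.5318, 0.0659, 0.1553]
tool_rot: [0.095, 0.995, -0.0, -0.0]
ft_force: [-0.1, -1.0, -2.2]
opening: 0.0127
finger_force: 69.1
```

In the tool's units: 13 mm is 0.0173, 11 mm is 0.0147.

Emit:
{"api": "step_arm", "payload": {"increments": [[0, 0, 0, 0.004, 0], [0, 0, 0, 0.008, 0], [0, 0, 0, 0.012, 0], [0, 0, 0, 0.0147, 0], [0, 0, 0, 0.0173, 0], [0, 0, 0, 0.0173, 0], [0, 0, 0, 0.0173, 0]]}}

```text
time_s: 14.92
tcp_pos: [0.5319, 0.0659, 0.1425]
tool_rot: [0.095, 0.995, 0.0, 0.0]
ft_force: [-1.0, -1.2, -1.2]
opening: 0.0127
finger_force: 69.2
```

In the tool's units: 2 mm is 0.0027, 1 mm is 0.0013.

Emit:
{"api": "step_arm", "payload": {"increments": [[0, 0, 0, 0.0013, 0], [0, 0, 0, 0.0027, 0], [0, 0, 0, 0.0027, 0], [0, 0, 0, 0.0027, 0]]}}

```text
time_s: 15.42
tcp_pos: [0.5319, 0.0659, 0.1424]
tool_rot: [0.095, 0.995, -0.0, 0.0]
ft_force: [-5.9, -0.2, 10.2]
opening: 0.0125
finger_force: 71.2
```

In the tool's units: 45.5 degrees is 0.5056.

Emit:
{"api": "step_arm", "payload": {"increments": [[0, 0, 0, 0, 0.0333], [0, 0, 0, 0, 0.0778], [0, 0, 0, 0, 0.1333], [0, 0, 0, 0, 0.1889], [0, 0, 0, 0, 0.2444], [0, 0, 0, 0, 0.3], [0, 0, 0, 0, 0.3556], [0, 0, 0, 0, 0.4111], [0, 0, 0, 0, 0.4556], [0, 0, 0, 0, 0.4889], [0, 0, 0, 0, 0.5056], [0, 0, 0, 0, 0.5056], [0, 0, 0, 0, 0.5056], [0, 0, 0, 0, 0.5056]]}}

```text
time_s: 17.18
tcp_pos: [0.5326, 0.0651, 0.1424]
tool_rot: [0.473, 0.881, -0.0, 0.001]
ft_force: [-2.8, -2.2, 9.3]
opening: 0.0121
finger_force: 70.8
```

```bash
python3 - <<'E'
from h import *
s=ctrl.sense(); print(tool([.5319,.0659,.1424],79.1),s["ft_force"],s["wrist_torque"],s["finger_force"])
c=ctrl.camera("wrist"); t=ctrl.camera("top"); sc=ctrl.camera("scene")
o=np.zeros((560,800,3),np.uint8)
o[:420,:500]=c["color"][:,30:530,::-1]; o[:300,500:]=cv2.resize(t["color"][130:230,160:260,::-1],(300,300)); o[300:560,500:]=cv2.resize(sc["color"][110:240,175:325,::-1],(300,260))
cv2.imwrite("pics/w5.png",o)
E
```

```text
(array([ 1. , -0.1,  0. ]), np.float64(-45.5), array([0.5326, 0.0651, 0.1424])) [-2.75031948 -2.2328685   9.29323575] [-0.43570228  0.80179771  0.18863332] 70.84108471870422
```

View pics/w5.png

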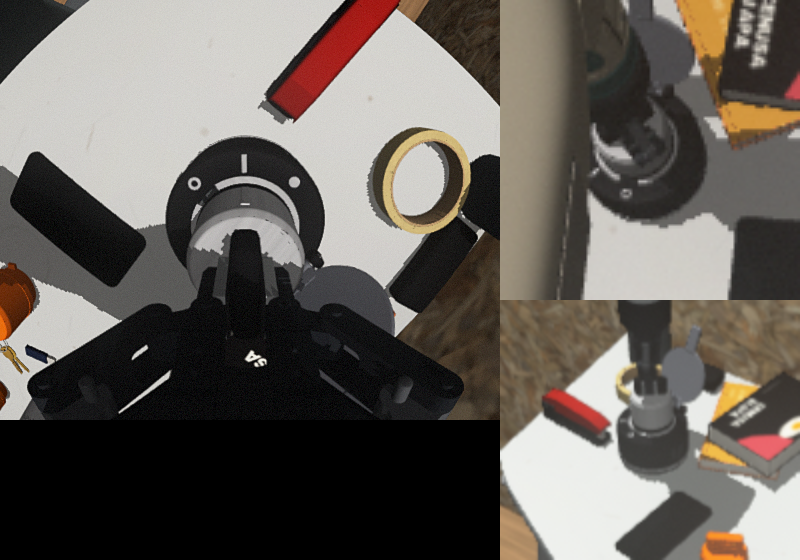

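The bar (244,240) points at the ridge (244,163). The wrist moment of 0.19 N m matches the spring at half way, the cup is down, and the cover is lying back, so I'm handing in.

```bash
python3 -c "
from plant import ctrl
print(ctrl.hand_in())"
```

```text
the job is handed in; nothing more can be done
None
```

I handed the job in at about 17 s on the robot's clock: the cover is back on its stop, and the cup is seated and held by the gripper at half way (turned 45.5°), pointing at the long ridge; no verdict came back.

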